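Pile the angle brackets on the lab jack, flanges alternating

TASK

Pile the three right-angle brackets on the platform of the little lab jack, each lying flat with its flange up and its base centred over the platform: blue at the bottom, yellow on it, red on top. Keep them in line but turn each one the opposite way to the one below, so that the flanges alternate from end to end and the pile stays balanced. Set the brackets down rather than dropping them, and leave the other things on the bench where they are.

Things in the scene. Friction and masses are not known exactly. Their poses are not given: they have to be found in the camera images.
- jack_top (a point): small scissor lift (lab jack), wound down and fixed to the bench: a bare square steel platform, 70 x 70 mm, its top 40 mm above the bench, on a dark 80 x 80 mm foot, with a black knob 55 mm out on its -x side. The point is the centre of the platform's top; z up, x and y along its edges.
- large_base (a point): blue right-angle (L-shaped) bracket, about 220 g (may differ by 30 %): a flat base 140 mm long (own x), 56 mm wide (own y) and 7 mm thick, with an upright flange across its +x end, 56 mm wide, 10 mm thick, its top 55 mm above the underside of the base. The point is the centre of the base's underside (flat on the bench at the start, at any yaw); z up; +x towards the flange. Its centre of mass lies about 21 mm from here towards the flange.
- large_flange (a point): the blue bracket's flange, where it is best pinched from above (across its 10 mm thickness, along own x): the point is the middle of the flange, 65 mm along +x from the base point and 27.5 mm above the underside; its top is 27.5 mm above the point. Axes as the base's.
- medium_base (a point): yellow right-angle (L-shaped) bracket, about 190 g (may differ by 30 %): a flat base 112 mm long (own x), 54 mm wide (own y) and 7 mm thick, with an upright flange across its +x end, 54 mm wide, 10 mm thick, its top 67 mm above the underside of the base. The point is the centre of the base's underside (flat on the bench at the start, at any yaw); z up; +x towards the flange. Its centre of mass lies about 22 mm from here towards the flange.
- medium_flange (a point): the yellow bracket's flange, where it is best pinched from above (across its 10 mm thickness, along own x): the point is the middle of the flange, 51 mm along +x from the base point and 33.5 mm above the underside; its top is 33.5 mm above the point. Axes as the base's.
- small_base (a point): red right-angle (L-shaped) bracket, about 150 g (may differ by 30 %): a flat base 76 mm long (own x), 50 mm wide (own y) and 7 mm thick, with an upright flange across its +x end, 50 mm wide, 10 mm thick, its top 75 mm above the underside of the base. The point is the centre of the base's underside (flat on the bench at the start, at any yaw); z up; +x towards the flange. Its centre of mass lies about 19 mm from here towards the flange.
- small_flange (a point): the red bracket's flange, where it is best pinched from above (across its 10 mm thickness, along own x): the point is the middle of the flange, 33 mm along +x from the base point and 37.5 mm above the underside; its top is 37.5 mm above the point. Axes as the base's.
- timer: bystander, loose: white digital timer, 70 x 66 x 19 mm, origin under its centre
- beaker_low: bystander, loose: small glass beaker, 48 mm wide, 58 mm high; origin at the centre of its underside
- beaker_tall: bystander, loose: larger glass beaker, 56 mm wide, 70 mm high; origin at the centre of its underside
- tape: bystander, loose: tape roll, 92 mm across, 48 mm high, lying flat; origin at the centre of its underside
- tips: bystander, loose: blue box with clear lid, 89 x 120 x 66 mm; origin at the centre of its underside
- slides: bystander, loose: green flat box, 95 x 100 x 36 mm; origin at the centre of its underside
- cup: bystander, loose: red-lidded specimen cup, 62 mm across, 68 mm high; origin at the centre of its underside
- bench_scale: fixed bench scale, 197 mm wide (world y), 260 mm deep (world x), 62 mm high; origin under its middle. (Also fixed: right of it, at about x 0.45 to 0.81, y -0.36 to -0.70, a water bath 226 mm high; at the back beyond x = 0.74: a retort stand with a rod 436 mm high and a clamp arm at 250 mm, bottles, dishes.)

How it is judged (in metres and radians):
On the way, in this order (a step that is already met when the one before it is completed fails the run):
1. the blue bracket lies flat in its place on the platform, let go (horizontal distance between large_base and jack_top below 0.022 m and z of large_base in the frame of jack_top between -0.004 and 0.004 m and angle between large_base's own z axis and vertical below 0.07 rad and contact force between the fingers and large below 0.3 N), for 0.2 s.
2. the yellow bracket lies flat in its place, flange opposite to the one below, let go (horizontal distance between medium_base and jack_top below 0.022 m and z of medium_base in the frame of jack_top between 0.003 and 0.011 m and angle between medium_base's own z axis and vertical below 0.07 rad and angle between the x axis of medium_base and the x axis of large_base, either way round below 0.2 rad and x of medium_flange in the frame of large_base below -0.012 m and contact force between the fingers and medium below 0.3 N), for 0.2 s.
3. the red bracket lies flat in its place, flange opposite to the one below, let go (horizontal distance between small_base and jack_top below 0.022 m and z of small_base in the frame of jack_top between 0.01 and 0.018 m and angle between small_base's own z axis and vertical below 0.07 rad and angle between the x axis of small_base and the x axis of medium_base, either way round below 0.2 rad and x of small_flange in the frame of medium_base below -0.012 m and contact force between the fingers and small below 0.3 N), for 0.2 s.
At the end, for the whole second after the job is handed in: Blue flat on the platform, yellow's base flat on blue's, red's flat on yellow's (heights within 4 mm, tilt under 4 degrees), base centres within 22 mm of the platform's centre, neighbours in line within 11 degrees with flanges at opposite ends, all at rest, nothing held (horizontal distance between each of large_base, medium_base, small_base and jack_top below 0.022 m and z of large_base in the frame of jack_top between -0.004 and 0.004 m and angle between each of large_base, medium_base, small_base's own z axis and vertical below 0.07 rad and z of medium_base in the frame of jack_top between 0.003 and 0.011 m and angle between the x axis of medium_base and the x axis of large_base, either way round below 0.2 rad and x of medium_flange in the frame of large_base below -0.012 m and z of small_base in the frame of jack_top between 0.01 and 0.018 m and angle between the x axis of small_base and the x axis of medium_base, either way round below 0.2 rad and x of small_flange in the frame of medium_base below -0.012 m and linear speed of each of large, medium, small below 0.02 m/s and angular speed of each of large, medium, small below 0.1 rad/s); the robot touches nothing.
It fails at once if another thing on the bench is pushed more than 30 mm from its place or tipped over (distance of any of timer, beaker_low, beaker_tall, tape, tips, slides, cup from where it was at the start of the episode above 0.03 m or angle between any of timer, beaker_low, beaker_tall, tape, tips, slides, cup's own z axis and vertical above 0.5 rad).
It fails at once if the blue bracket is dropped (falls freely for more than about 13 mm) (linear speed of large above 0.5 m/s and contact force between each of the fingers, the arm and large below 0.05 N).
It fails at once if the yellow bracket is dropped (falls freely for more than about 13 mm) (linear speed of medium above 0.5 m/s and contact force between each of the fingers, the arm and medium below 0.05 N).
It fails at once if the red bracket is dropped (falls freely for more than about 13 mm) (linear speed of small above 0.5 m/s and contact force between each of the fingers, the arm and small below 0.05 N).
It also fails if it takes over 72 s, if anything falls off the work surface, if the arm or the gripper's body presses on something with over 40 N, if the wrist force passes 120 N, or if a joint passes its speed limit or range.

ROBOT

A 7-joint arm with a two-finger parallel gripper is mounted at the origin on a cart in front of the work surface, level with it; the furniture and walls round the work are solid. World frame = base frame: x ahead of the robot, y to its left, z up, the work surface at z = 0. Lengths are in mm, angles in rad, forces in N, time in s.
With the tool pointing down it reaches from about 400 to 750 mm from the base axis. Payload 19.5 kg.
Tool frame: the origin (TCP) lies between the finger pads; the fingertips stand 14 mm ahead of it and the grasp point (between the pads) lies 5 mm behind it; z points along the fingers, y is the direction in which the jaws open and shut (so a half turn about z gives the same grasp; the last joint's range is limited). The gripper opens to 85 mm and grips with 20 to 120 N. Pads are 22 mm wide; open, the fingers measure 114 mm over their backs; the gripper's body (76 mm by 85 mm) begins 54 mm behind the grasp point. The pads swing forward as they close: fully open they stand 13 mm farther back than shut.
Start: joints at [-1.296, 0.707, -0.028, 1.485, 0.022, 0.951, -0.075], TCP at [179.116, 546.364, 245.268] pointing down, gripper open.
Joint ranges: [-2.71, 2.71], [-0.32, 2.16], [-1.57, 1.52], [0, 2.45], [-1.46, 4.6], [0, 2.02], [-2.83, 2.83]. Speed limits (rad/s): [1.89, 1.89, 2.57, 2.57, 3.01, 3.01, 3.01].

INTERFACE

Orientations are given as a rotation vector (axis times angle).
In Python, from cell import manip gives the robot as it stands.
- The arm moves only by the shell command python3 -m pendant 'ROWS' [FORCE]. ROWS is JSON, a list that holds one entry, the list of rows, each a list of 5 numbers: the shift along the tool's x, y, z in mm, then the turn about the tool's z in degrees, then the gripper's target within -1 to 1 (fully open at 1, half-way at 0, shut at -1). In form: [[[tx, ty, tz, turn, gripper], ...]]. A call has 1 to 10 rows; each row shifts and turns the commanded pose from where the row before left it, along the tool's axes as they then stand; what a row does not reach is not made up. A row lasts 1/8 s, in which the tool goes at most 62.5 mm and 10.7 degrees, less where a joint would pass 70% of its speed; a pose out of reach is approached as far as the arm can. A call is refused whole if a number of a shift passes 62.5 or a number of a turn 10.7, either way. A call with a gripper value outside its range is refused whole. The fingers move at their own pace and stop on an object; FORCE is the grip in N (left out, the last holds). Time passes only in rows, so rows that do not move let the fingers close. It gives the time, the measured TCP pose, the force and the opening at its end, in the units of the state.
- manip.observe(): the state, without advancing time (a new reading comes with each control period).
- manip.get_image(name): name is "scene" or "top"; returns a dict with "frame" (480x640x3 uint8, red, green, blue), "z_map" (480x640 float32, mm along the optical axis (not along the pixel's ray), 0 where there is no reading), "vertical_fov" (degrees; the focal length in pixels is half the picture's height over the tangent of half this angle, whatever the lens; pixels are square), "cx", "cy" (the principal point, pixels), "R" (3x3) and "t" (3): a world point X has camera coordinates R X + t. Camera axes: x right, y down, z forward; pixel columns grow to the right and rows downward; lengths in mm; the calibration is good to about 2 mm. A picture is of the moment at which its call begins.
- manip.close_job(): hands the job in, once; it reports no verdict.
The state is a dict: "t": time; "joint_pos": joint angles; "dq": joint speeds; "effort": joint torques, N m; "tool_pos": TCP position; "tool_rot": TCP orientation; "contact_force": force on the tool from outside, world axes, zero at the start; "moment": the same for the moment, N m; "grip_width": finger opening in mm.
Only numpy, scipy, OpenCV 4.12 (cv2) and the standard library are available. Lean on these libraries where they do the work, as an engineer would, in place of code of your own. Each camera call takes 0.05 s, during which the arm holds its last target. There are 200 camera calls.

## Working session

There is one attempt and no reset: what is moved stays moved. The work goes in short steps, Python scripts to look and compute and a shell command to move; the robot and the scene stay as the last step left them, time stands still between calls to the robot, and variables do not carry over. Pictures are saved under pics/ and viewed, about 8 in all and at most 12, crops included, and the job is handed in when it is done.

```bash
mkdir -p pics; ls; cat > h.py <<'E'
import numpy as np, cv2
from cell import manip
from scipy.spatial.transform import Rotation as Ro
def cloud(name):
    im=manip.get_image(name); z=im["z_map"].astype(float); H,W=z.shape
    f=H/2/np.tan(np.radians(im["vertical_fov"])/2)
    u,v=np.meshgrid(np.arange(W),np.arange(H))
    P=np.stack([(u-im["cx"])*z/f,(v-im["cy"])*z/f,z],-1)
    X=(P-np.array(im["t"]))@np.array(im["R"]); X[z==0]=np.nan
    return im,X
def save(im,n): cv2.imwrite(n,im["frame"][:,:,::-1])
E
python3 - <<'E'
from h import *
o=manip.observe(); print(o["tool_pos"],o["tool_rot"],o["grip_width"],o["t"])
for n in("top","scene"):
    im,X=cloud(n); save(im,f"pics/{n}0.png"); np.save(n+"0.npy",X)
    print(n,im["vertical_fov"],np.round(-np.array(im["R"]).T@im["t"]),np.round(im["R"],2).tolist())
E
```

```text
pics
[179.04104691 546.17463637 244.82912929] [-4.95449302e-01 -3.10209640e+00  1.66172116e-03] 85.4481450385647 0.0
top 50.213300475185825 [ 377.   58. 1146.] [[0.0, -1.0, 0.0], [-0.99, -0.0, -0.17], [0.17, -0.0, -0.99]]
scene 51.55565013784508 [-121. -835.  572.] [[0.8, -0.61, -0.01], [-0.26, -0.33, -0.91], [0.55, 0.72, -0.42]]
```

View pics/top0.png

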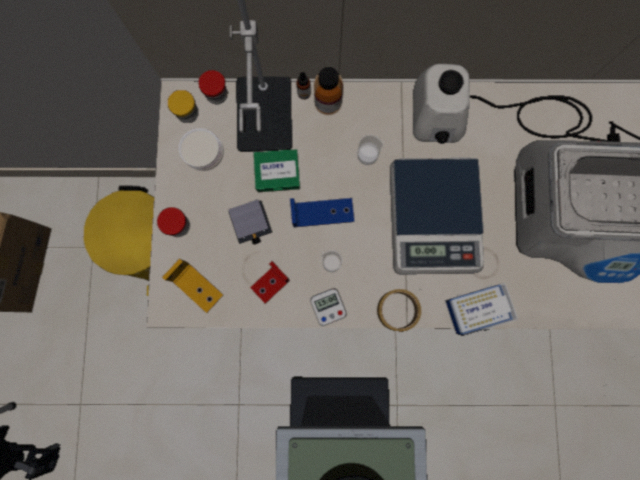

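View pics/scene0.png

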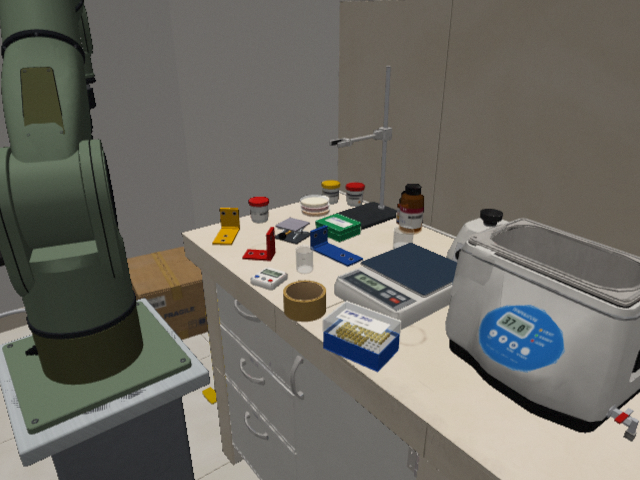

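Top view: the jack is at (250,221) with its knob at (255,238). Blue is at (322,212) with the flange on its left, yellow at (193,285) with the flange upper left, and red at (270,282) with the flange upper right. The scene view confirms that all three lie flat with flanges up.

```bash
cat >> h.py <<'E'
DIM=dict(large=(140,56,55),medium=(112,54,67),small=(76,50,75))
def mask(im,n):
    hsv=cv2.cvtColor(im["frame"],cv2.COLOR_RGB2HSV); h,s,v=cv2.split(hsv)
    return ((s>120)&(v>40))&{"large":(h>105)&(h<130),"medium":(h>15)&(h<30),"small":(h<8)|(h>172)}[n]
def fit(im,X,n,box):
    "xy box (x0,x1,y0,y1) -> base centre, yaw, deg from minAreaRect + flange side"
    L,Wd,H=DIM[n]; m=mask(im,n)&(X[...,0]>box[0])&(X[...,0]<box[1])&(X[...,1]>box[2])&(X[...,1]<box[3])
    P=X[m]; (c,s,a)=cv2.minAreaRect(P[:,:2].astype(np.float32))
    if s[0]<s[1]: a+=90; s=s[::-1]
    d=np.array([np.cos(np.radians(a)),np.sin(np.radians(a))])
    zz=np.percentile(P[:,2],98); top=P[P[:,2]>zz-8]; ft=top[:,:2].mean(0)
    if (ft-c)@d<0: d=-d
    lo=np.percentile(P[:,2],3)
    print(n,len(P),"c",np.round(c,1),"size",np.round(s,1),"yaw",round(np.degrees(np.arctan2(d[1],d[0])),1),"flange top mean",np.round(ft,1),"ztop",round(zz,1),"zlo",round(lo,1),"along",round((ft-c)@d,1))
    return c,d
E
python3 - <<'E'
from h import *
o=manip.observe(); print(np.round(Ro.from_rotvec(o["tool_rot"]).as_matrix(),3).tolist())
im,X=cloud("top")
for n,(u0,u1,v0,v1) in dict(large=(285,360,190,235),medium=(155,230,250,320),small=(245,292,255,308)).items():
    B=X[v0:v1,u0:u1].reshape(-1,3); b=np.nanmin(B,0),np.nanmax(B,0)
    fit(im,X,n,(b[0][0],b[1][0],b[0][1],b[1][1]))
J=X[195:248,222:278]; m=(J[...,2]>34)&(J[...,2]<46); P=J[m]
k=cv2.morphologyEx(m.astype(np.uint8),cv2.MORPH_OPEN,np.ones((5,5)))>0
print("jack",cv2.minAreaRect(J[k][:,:2].astype(np.float32)),J[k][:,2].mean(),J[k].mean(0))
for nm,(u,v) in dict(timer=(328,307),beakS=(332,262),cup=(171,221),slides=(276,170),beakT=(369,150),scale=(437,215),tape=(399,310),white=(200,148),clamp=(249,125)).items(): print(nm,np.round(X[v,u]))
print("bench",X[260:300,225:240].reshape(-1,3).mean(0))
E
```

```text
[[-0.95, 0.312, -0.0], [0.312, 0.95, -0.001], [-0.0, -0.001, -1.0]]
large 1338 c [618.8  60.9] size [136.1  54.7] yaw 95.8 flange top mean [610.1 123.8] ztop 55.5 zlo 2.7 along 63.4
medium 1341 c [448.8 340.1] size [111.5  54.8] yaw 48.3 flange top mean [482.4 376.4] ztop 67.6 zlo 2.4 along 49.5
small 691 c [456. 177.] size [74.1 48.6] yaw -47.5 flange top mean [478.7 153. ] ztop 76.9 zlo 2.6 along 32.9
jack ((597.2304077148438, 224.03912353515625), (70.44234466552734, 69.70806121826172), 19.97800064086914) 39.46035385560352 [595.81890487 223.5050287   39.46035386]
timer [405.  48.  14.]
beakS [505.  39.   1.]
cup [585. 385.  68.]
slides [709. 165.  33.]
beakT [760. -45.  25.]
scale [ 601. -187.   61.]
tape [ 399. -110.   -0.]
white [757. 336.  44.]
clamp [822. 231.  18.]
bench [nan nan nan]
```

Poses are found. The jack is at about (597,224) with yaw 20°. I'll keep blue at its own yaw (about 96°, flange towards +y), turn yellow to −84° and set red at 96°. First I go above blue's flange.

```bash
cat > go.py <<'E'
import sys; from h import *
x,y,z,yaw=map(float,sys.argv[1:5]); o=manip.observe(); p=np.array(o["tool_pos"]); M=Ro.from_rotvec(o["tool_rot"]).as_matrix()
cur=np.degrees(np.arctan2(M[1,1],M[0,1])); t=np.radians(yaw)
d=np.array([x,y,z])-p; X=np.array([-np.sin(t),np.cos(t),0]);Y=np.array([np.cos(t),np.sin(t),0])
print("t",round(o["t"],2),"pos",np.round(p,1),"yaw",round(cur,1),"q7",round(o["joint_pos"][6],2),"F",np.round(o["contact_force"],1),"w",round(o["grip_width"],1))
print("turn",round(-((yaw-cur+180)%360-180),1),"then shift",np.round([d@X,d@Y,-d[2]],1))
E
python3 -m pendant '[[[0,0,0,-8,0],[0,0,0,-8,0],[0,0,0,-8,0]]]' 60
python3 go.py 611.5 125.5 130 95.8
```

```text
t: 0.52
tool_pos: [179.1, 546.3, 245.1]
tool_rot: [0.167, -3.137, 0.001]
contact_force: [-0.3, -0.9, -0.5]
grip_width: 42.6
t 0.53 pos [179.1 546.3 245.1] yaw 96.1 q7 0.26 F [-0.3 -0.9 -0.5] w 42.6
turn 0.3 then shift [-387.7 -462.3  115.1]
```

```bash
python3 -m pendant '[[[-20,-23,0,0,0],[-36,-43,0,0,0],[-36,-43,0,0,0],[-36,-43,0,0,0],[-36,-43,0,0,0],[-36,-43,0,0,0],[-36,-43,0,0,0],[-36,-43,0,0,0],[-36,-43,0,0,0],[-36,-43,0,0,0]]]'
python3 -m pendant '[[[-30,-36,20,0,0],[-15,-17,30,0,0],[0,0,30,0,0],[0,0,30,0,0],[0,0,0,0,0]]]'
python3 go.py 611.5 125.5 31 95.8
```

```text
t: 1.78
tool_pos: [564.2, 172.0, 245.2]
tool_rot: [0.16, -3.137, 0.0]
contact_force: [1.2, 1.1, 0.2]
grip_width: 43.0
t: 2.4
tool_pos: [612.4, 125.1, 133.7]
tool_rot: [0.16, -3.134, 0.001]
contact_force: [-1.1, -0.3, 0.2]
grip_width: 42.9
t 2.4 pos [612.4 125.1 133.7] yaw 95.9 q7 1.23 F [-1.1 -0.3  0.2] w 42.9
turn 0.1 then shift [  0.8   0.4 102.7]
```

```bash
python3 -m pendant '[[[1,0,30,0,0],[0,0,30,0,0],[0,0,25,0,0],[0,0,18,0,0],[0,0,0,0,-1],[0,0,0,0,-1],[0,0,0,0,-1],[0,0,0,0,-1],[0,0,0,0,-1]]]' 60
python3 - <<'E'
from h import *
a,_=cloud("scene"); b,_=cloud("top")
A=cv2.resize(a["frame"][180:300,250:410],(640,480)); cv2.imwrite("pics/g1.png",A[:,:,::-1])
E
```

```text
t: 3.52
tool_pos: [612.9, 125.4, 33.5]
tool_rot: [-0.16, 3.136, 0.0]
contact_force: [-1.1, -0.8, 7.2]
grip_width: 9.2
```

View pics/g1.png

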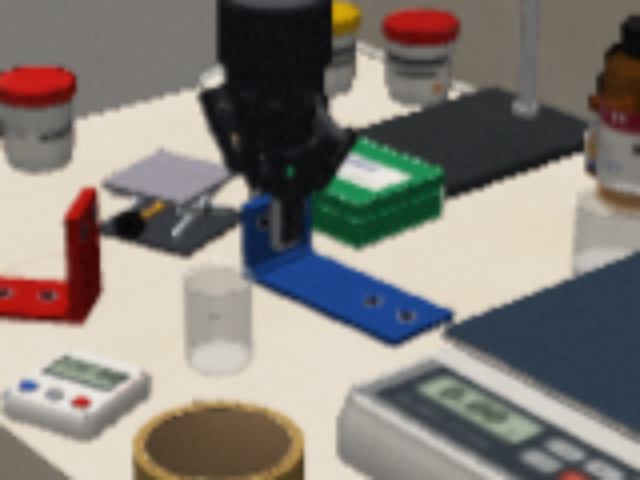

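Fingers hold blue's flange at its middle, at about (280,225) in the crop, and the width reads 9.2 mm. Now lift blue and carry it to the jack.

```bash
python3 -m pendant '[[[0,0,-10,0,-1],[0,0,-25,0,-1],[0,0,-30,0,-1],[0,0,-25,0,-1],[0,0,-10,0,-1],[0,0,0,0,-1]]]'
python3 -m pendant '[[[0.5,10,0,0,-1],[1,30,0,0,-1],[1,35,0,0,-1],[1,35,0,0,-1],[1,30,0,0,-1],[0.3,17,0,0,-1],[0,7.5,0,0,-1],[0,0,0,0,-1]]]'
python3 go.py 591.2 288.5 74 95.9
```

```text
t: 4.38
tool_pos: [612.3, 125.3, 132.6]
tool_rot: [-0.16, 3.137, -0.0]
contact_force: [0.1, -0.7, -2.7]
grip_width: 9.2
t: 5.38
tool_pos: [590.8, 288.0, 132.0]
tool_rot: [0.16, -3.137, 0.001]
contact_force: [0.9, -0.7, -1.8]
grip_width: 9.4
t 5.38 pos [590.8 288.  132. ] yaw 95.8 q7 1.02 F [ 0.9 -0.7 -1.8] w 9.4
turn -0.1 then shift [-0.4  0.5 58. ]
```

```bash
cat >> h.py <<'E'
def check(n,box,zr):
    "fit base + tilt of the base top in z range"
    im,X=cloud("top"); fit(im,X,n,box)
    m=mask(im,n)&(X[...,2]>zr[0])&(X[...,2]<zr[1])&(X[...,0]>box[0])&(X[...,0]<box[1])&(X[...,1]>box[2])&(X[...,1]<box[3])
    P=X[m]; c,s,a=cv2.minAreaRect(P[:,:2].astype(np.float32)); A=np.c_[P[:,:2]-P[:,:2].mean(0),np.ones(len(P))]
    k=np.linalg.lstsq(A,P[:,2],rcond=None)[0]; print("basepts",len(P),"z",round(k[2],1),"slope deg",np.round(np.degrees(k[:2]),1),"rect",np.round(c,1),np.round(s,1),round(a,1))
    return im
E
python3 - <<'E'
from h import *
check("large",(520,680,100,330),(85,125))
E
python3 -m pendant '[[[0,0,20,0,-1],[0,0,20,0,-1],[0,0,10,0,-1],[0,0,3,0,-1],[0,0,0,0,-1]]]'
python3 - <<'E'
from h import *
check("large",(520,680,100,330),(40,65))
E
```

```text
large 946 c [599.4 196.7] size [84.7 55.1] yaw -84.2 flange top mean [600.  196.5] ztop 109.7 zlo 101.4 along 0.3
basepts 939 z 104.9 slope deg [-0.1  0.1] rect [599.4 196.7] [55.1 84.7] 5.8
t: 6.05
tool_pos: [591.0, 288.3, 79.7]
tool_rot: [-0.16, 3.137, 0.0]
contact_force: [0.1, 0.5, -2.2]
grip_width: 9.3
large 784 c [599.8 196.7] size [84.5 54.9] yaw -84.3 flange top mean [601.6 193.4] ztop 57.3 zlo 48.5 along 3.4
basepts 777 z 52.6 slope deg [-0.1 -0.2] rect [599.8 196.7] [54.9 84.5] 5.7
```

Blue hangs level and centred (estimated (597,224)), with its underside about 6 mm above the platform. Set it down gently.

```bash
python3 -m pendant '[[[0,0,2,0,-1],[0,0,2,0,-1],[0,0,1,0,-1],[0,0,0,0,-1]]]'
python3 -m pendant '[[[0,0,1,0,-1],[0,0,0,0,-1]]]'
python3 -m pendant '[[[0,0,1,0,-1],[0,0,0,0,-1]]]'
```

```text
t: 6.6
tool_pos: [590.7, 288.4, 74.2]
tool_rot: [0.16, -3.137, 0.0]
contact_force: [1.0, 0.2, -2.1]
grip_width: 9.6
t: 6.85
tool_pos: [590.8, 288.5, 73.5]
tool_rot: [-0.16, 3.137, 0.0]
contact_force: [-0.4, 0.8, 2.1]
grip_width: 9.4
t: 7.1
tool_pos: [590.8, 288.7, 73.4]
tool_rot: [-0.16, 3.137, 0.001]
contact_force: [-5.5, -1.3, 16.1]
grip_width: 9.5
```

```bash
python3 -m pendant '[[[0,0,-1,0,-1],[0,0,0,0,-1],[0,0,0,0,-0.4],[0,0,0,0,-0.2],[0,0,0,0,0],[0,0,0,0,0],[0,0,0,0,0]]]'
python3 -m pendant '[[[0,0,-10,0,0],[0,0,-30,0,0],[0,0,-40,0,0],[0,0,-30,0,0]]]'
python3 - <<'E'
from h import *
check("large",(520,680,100,330),(40,60))
E
python3 go.py 482.5 377.5 180 48.3
```

```text
t: 7.98
tool_pos: [590.7, 288.4, 73.3]
tool_rot: [0.16, -3.137, 0.0]
contact_force: [-0.2, 0.2, 0.6]
grip_width: 42.9
t: 8.48
tool_pos: [590.9, 288.6, 185.7]
tool_rot: [-0.16, 3.136, 0.001]
contact_force: [1.0, -0.1, -0.4]
grip_width: 42.3
large 985 c [599.  204.6] size [99.8 56. ] yaw -83.6 flange top mean [599.7 202.8] ztop 50.4 zlo 42.5 along 1.9
basepts 982 z 46.5 slope deg [-0.  -0.1] rect [599.  204.6] [56.  99.8] 6.4
t 8.53 pos [591.9 289.1 189.3] yaw 95.8 q7 1.04 F [0.6 0.1 6.2] w 42.8
turn 47.5 then shift [140.5  -6.8   9.3]
```

```bash
python3 -m pendant '[[[0,0,0,8,0],[0,0,0,8,0],[0,0,0,8,0],[0,0,0,8,0],[0,0,0,8,0],[0,0,0,7.5,0],[0,0,0,0,0]]]'
python3 -m pendant '[[[20,-1,0,0,0],[40,-2,0,0,0],[40,-2,0,0,0],[30,-2,0,0,0],[10,0,0,0,0],[0,0,30,0,0],[0,0,30,0,0],[0,0,0,0,0]]]'
python3 go.py 482.7 378 42 48.3
```

```text
t: 9.4
tool_pos: [590.7, 288.6, 183.7]
tool_rot: [1.115, 2.937, 0.0]
contact_force: [-0.1, 0.4, 0.5]
grip_width: 42.3
t: 10.4
tool_pos: [481.4, 375.3, 122.0]
tool_rot: [-1.115, -2.936, 0.004]
contact_force: [0.0, -0.5, 0.8]
grip_width: 42.5
t 10.4 pos [481.4 375.3 122. ] yaw 48.4 q7 0.18 F [ 0.  -0.5  0.8] w 42.5
turn 0.1 then shift [ 0.9  2.9 80. ]
```

```bash
python3 -m pendant '[[[1,3,20,0,0],[0,0,25,0,0],[0,0,20,0,0],[0,0,15,0,0],[0,0,0,0,-1],[0,0,0,0,-1],[0,0,0,0,-1],[0,0,0,0,-1],[0,0,0,0,-1]]]'
python3 -m pendant '[[[0,0,-10,0,-1],[0,0,-25,0,-1],[0,0,-35,0,-1],[0,0,-35,0,-1],[0,0,-25,0,-1],[0,0,0,0,-1]]]'
python3 - <<'E'
from h import *
check("medium",(380,540,270,430),(95,160))
E
python3 go.py 602.8 169.2 185 -84.2
```

```text
t: 11.52
tool_pos: [483.0, 379.4, 43.9]
tool_rot: [1.117, 2.936, 0.001]
contact_force: [-0.7, 0.7, 5.8]
grip_width: 9.4
t: 12.28
tool_pos: [483.2, 379.5, 175.1]
tool_rot: [1.116, 2.935, 0.004]
contact_force: [-0.5, 0.3, -2.8]
grip_width: 9.5
medium 1391 c [457.4 340.3] size [123.6 110.3] yaw 50.1 flange top mean [526.2 342.2] ztop 436.4 zlo 134.3 along 45.6
basepts 1184 z 137.9 slope deg [1.5 0.4] rect [445.7 336.5] [103.1  53.7] 48.8
t 12.32 pos [482.7 379.2 173.7] yaw 48.3 q7 0.17 F [ 0.9 -0.3 -3.2] w 9.3
turn 132.5 then shift [ 98.3 221.1 -11.3]
```

```bash
python3 -m pendant '[[[0,0,0,5,-1],[0,0,0,8.5,-1],[0,0,0,8.5,-1],[0,0,0,8.5,-1],[0,0,0,8.5,-1],[0,0,0,8.5,-1],[0,0,0,8.5,-1],[0,0,0,8.5,-1],[0,0,0,8.5,-1],[0,0,0,8.5,-1]]]'
python3 -m pendant '[[[0,0,0,8.5,-1],[0,0,0,8.5,-1],[0,0,0,8.5,-1],[0,0,0,8.5,-1],[0,0,0,8.5,-1],[0,0,0,6.5,-1],[0,0,0,2,-1],[0,0,0,0,-1]]]'
python3 go.py 602.9 169.6 175 -84.1
```

```text
t: 13.58
tool_pos: [482.3, 378.8, 172.0]
tool_rot: [2.766, 1.488, -0.003]
contact_force: [0.2, 0.6, -2.8]
grip_width: 9.5
t: 14.58
tool_pos: [482.5, 379.0, 172.7]
tool_rot: [3.136, 0.163, -0.001]
contact_force: [-0.4, -1.3, -2.9]
grip_width: 9.2
t 14.57 pos [482.5 379.  172.7] yaw -84.1 q7 -1.62 F [-0.4 -1.3 -2.9] w 9.2
turn 0.0 then shift [ 98.2 220.7  -2.3]
```

```bash
python3 -m pendant '[[[4,10,0,0,-1],[12,27,0,0,-1],[14,32,0,0,-1],[14,32,0,0,-1],[14,32,0,0,-1],[14,32,0,0,-1],[14,30,0,0,-1],[8,17,0,0,-1],[4,8.5,0,0,-1],[0,0,0,0,-1]]]'
python3 go.py 602.9 169.6 100 -84.1
python3 - <<'E'
from h import *
im=check("medium",(520,680,130,330),(110,160)); save(im,"pics/y1.png")
E
```

```text
t: 15.82
tool_pos: [602.6, 170.0, 173.2]
tool_rot: [-3.137, -0.161, 0.0]
contact_force: [0.8, -0.4, -2.8]
grip_width: 9.5
t 15.82 pos [602.6 170.  173.2] yaw -84.1 q7 -1.29 F [ 0.8 -0.4 -2.8] w 9.5
turn -0.0 then shift [ 0.3  0.4 73.2]
medium 8 c [578.9 161.7] size [7.  2.6] yaw 157.1 flange top mean [578.4 161.6] ztop 162.2 zlo 142.6 along 0.4
basepts 5 z 149.9 slope deg [-13.7 -49.8] rect [579.  161.8] [2.4 6.9] 67.1
```

```bash
python3 -m pendant '[[[0,0,15,0,-1],[0,0,12,0,-1],[0,0,0,0,-1]]]'
python3 - <<'E'
from h import *
a,X=cloud("scene")
A=cv2.resize(a["frame"][165:285,230:390],(800,600),interpolation=cv2.INTER_CUBIC); cv2.imwrite("pics/y2.png",A[:,:,::-1])
b=(520,700,130,330)
m=mask(a,"medium")&(X[...,0]>b[0])&(X[...,0]<b[1])&(X[...,1]>b[2])&(X[...,1]<b[3]); P=X[m]; print(len(P),P.min(0),P.max(0))
m=mask(a,"large")&(X[...,0]>b[0])&(X[...,0]<b[1])&(X[...,1]>b[2])&(X[...,1]<b[3]); P=X[m]; P=P[P[:,2]>60]; print(len(P),P.min(0),P.max(0),P.mean(0))
E
```

```text
t: 16.25
tool_pos: [602.0, 170.1, 144.9]
tool_rot: [3.137, 0.161, -0.003]
contact_force: [0.1, -0.5, -1.2]
grip_width: 9.0
517 [557.87009762 134.21419272   2.99392847] [629.28223203 276.49366814 176.69222803]
121 [561.68823004 275.2881329   60.02455016] [615.99885394 290.7821935   94.20221956] [582.65952198 283.57196866  73.79454731]
```

View pics/y2.png

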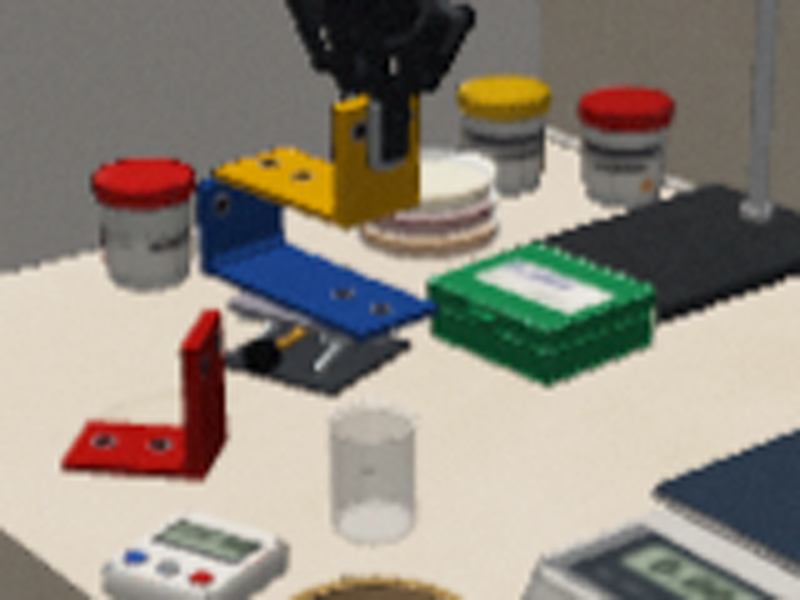

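The yellow bracket hangs level above blue. Its rear end, at about (215,175) in the crop, is some 7–8 mm clear of blue's flange face. Lower it.

```bash
python3 -m pendant '[[[0,0,12,0,-1],[0,0,15,0,-1],[0,0,12,0,-1],[0,0,7,0,-1],[0,0,3,0,-1],[0,0,0,0,-1]]]'
python3 -m pendant '[[[0,0,2,0,-1],[0,0,1.5,0,-1],[0,0,0,0,-1]]]'
python3 go.py 602.9 169.6 90.8 -84.1
```

```text
t: 17.05
tool_pos: [602.7, 169.8, 97.4]
tool_rot: [3.137, 0.16, 0.0]
contact_force: [0.5, 0.6, -2.3]
grip_width: 9.8
t: 17.42
tool_pos: [602.7, 169.8, 93.8]
tool_rot: [3.137, 0.16, -0.0]
contact_force: [0.4, -0.6, -2.5]
grip_width: 9.2
t 17.43 pos [602.7 169.8  93.8] yaw -84.2 q7 -1.23 F [ 0.4 -0.6 -2.5] w 9.2
turn -0.1 then shift [0.2 0.2 3. ]
```

```bash
python3 -m pendant '[[[0,0,1.5,0,-1],[0,0,0,0,-1]]]'
python3 -m pendant '[[[0,0,1,0,-1],[0,0,0,0,-1]]]'
python3 -m pendant '[[[0,0,0.6,0,-1],[0,0,0,0,-1]]]'
```

```text
t: 17.68
tool_pos: [602.6, 169.8, 92.2]
tool_rot: [3.137, 0.16, -0.0]
contact_force: [-0.1, 0.7, -2.3]
grip_width: 9.5
t: 17.92
tool_pos: [602.7, 169.8, 91.2]
tool_rot: [3.137, 0.16, -0.0]
contact_force: [-0.3, 0.2, -2.5]
grip_width: 9.3
t: 18.18
tool_pos: [602.7, 169.8, 90.9]
tool_rot: [-3.138, -0.16, -0.0]
contact_force: [-2.1, -0.3, 4.0]
grip_width: 9.1
```

```bash
python3 -m pendant '[[[0,0,-0.3,0,-1],[0,0,0,0,-0.5],[0,0,0,0,-0.3],[0,0,0,0,0],[0,0,0,0,0],[0,0,0,0,0]]]'
python3 -m pendant '[[[0,0,-10,0,0],[0,0,-30,0,0],[0,0,-35,0,0],[0,0,-20,0,0],[0,0,0,0,0]]]'
python3 go.py 478 152.7 140 -47.5
```

```text
t: 18.92
tool_pos: [602.7, 169.8, 91.0]
tool_rot: [3.137, 0.16, -0.0]
contact_force: [0.1, 0.2, 0.1]
grip_width: 42.6
t: 19.55
tool_pos: [603.2, 169.8, 187.8]
tool_rot: [-3.137, -0.16, -0.004]
contact_force: [0.7, -0.6, -0.1]
grip_width: 42.8
t 19.55 pos [603.2 169.8 187.8] yaw -84.1 q7 -1.29 F [ 0.7 -0.6 -0.1] w 42.8
turn -36.6 then shift [-103.9  -72.    47.8]
```

```bash
python3 - <<'E'
from h import *
im,X=cloud("scene"); b=(500,700,120,330)
for n,zr in(("medium",(44,62)),("large",(38,54))):
    m=mask(im,n)&(X[...,0]>b[0])&(X[...,0]<b[1])&(X[...,1]>b[2])&(X[...,1]<b[3])
    P=X[m]; Q=P[(P[:,2]>zr[0])&(P[:,2]<zr[1])]; print(n,len(P),"base",np.round(cv2.minAreaRect(Q[:,:2].astype(np.float32))[0],1),[np.round(v,1) for v in cv2.minAreaRect(Q[:,:2].astype(np.float32))[1:]],"zmed",np.median(Q[:,2]),"allmin",P.min(0).round(1),"max",P.max(0).round(1))
A=cv2.resize(im["frame"][165:285,230:390],(800,600),interpolation=cv2.INTER_CUBIC); cv2.imwrite("pics/y3.png",A[:,:,::-1])
E
```

```text
medium 599 base [596.2 225.7] [array([ 58.6, 128. ]), np.float64(4.0)] zmed 52.61261182029804 allmin [560.4 157.5   3.6] max [629.4 291.6 114.7]
large 313 base [595.4 220.4] [array([ 57. , 138.3]), np.float64(5.0)] zmed 45.239153303910214 allmin [560.2 149.8  39.3] max [629.1 295.3  95.2]
```

View pics/y3.png

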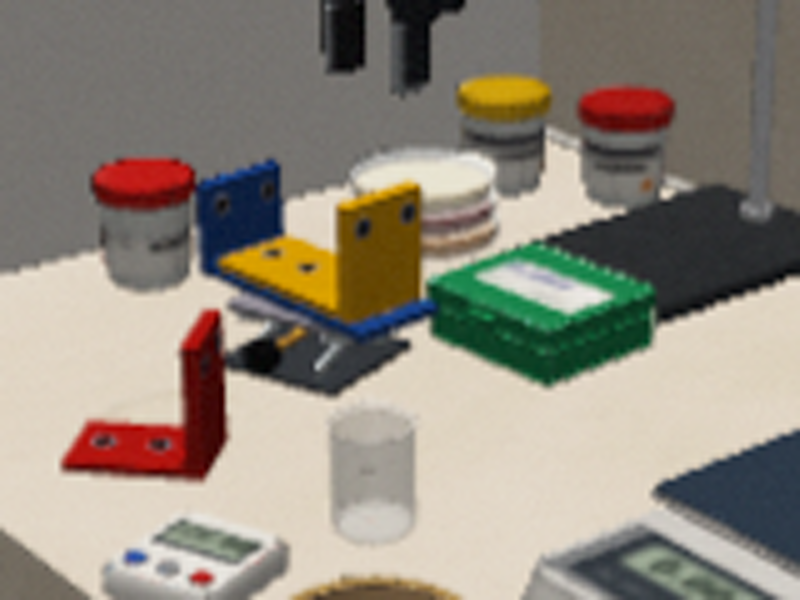

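Yellow lies flat on blue with its flange at the opposite end, at about (380,250) in the crop; the rear gap at (215,260) is clear. Now red.

```bash
python3 -m pendant '[[[0,0,0,-8,0],[0,0,0,-8,0],[0,0,0,-8,0],[0,0,0,-8,0],[0,0,0,-4.6,0],[0,0,0,0,0]]]'
python3 -m pendant '[[[-12,-8,0,0,0],[-26,-18,0,0,0],[-28,-19,0,0,0],[-24,-17,0,0,0],[-10,-7,0,0,0],[-4,-3,20,0,0],[0,0,20,0,0],[0,0,0,0,0]]]'
python3 go.py 478.3 152.7 58 -47.5
```

```text
t: 20.35
tool_pos: [602.4, 169.7, 185.4]
tool_rot: [-2.929, -1.136, 0.002]
contact_force: [0.2, 0.4, -0.7]
grip_width: 42.7
t: 21.35
tool_pos: [476.8, 152.5, 145.1]
tool_rot: [2.93, 1.134, -0.004]
contact_force: [0.2, 0.3, -1.0]
grip_width: 42.5
t 21.35 pos [476.8 152.5 145.1] yaw -47.7 q7 -0.66 F [ 0.2  0.3 -1. ] w 42.5
turn -0.2 then shift [ 1.2  0.8 87.1]
```

```bash
python3 -m pendant '[[[1,1,25,-0.2,0],[0,0,30,0,0],[0,0,22,0,0],[0,0,10,0,0],[0,0,0,0,-1],[0,0,0,0,-1],[0,0,0,0,-1],[0,0,0,0,-1],[0,0,0,0,-1]]]'
python3 -m pendant '[[[0,0,-10,0,-1],[0,0,-25,0,-1],[0,0,-35,0,-1],[0,0,-35,0,-1],[0,0,-30,0,-1],[0,0,-10,0,-1],[0,0,0,0,-1]]]'
python3 - <<'E'
from h import *
check("small",(400,520,100,240),(110,170))
E
python3 go.py 593.8 257.2 200 95.9
```

```text
t: 22.48
tool_pos: [479.1, 152.8, 59.9]
tool_rot: [2.926, 1.142, 0.002]
contact_force: [-0.9, 0.9, 9.3]
grip_width: 9.0
t: 23.35
tool_pos: [478.7, 152.9, 204.2]
tool_rot: [-2.926, -1.143, -0.001]
contact_force: [0.6, 0.7, -2.5]
grip_width: 9.0
t 23.4 pos [478.5 152.8 203.6] yaw -47.3 q7 -0.71 F [-0.   0.1 -2.1] w 9.2
turn -143.2 then shift [-125.4   92.     3.6]Traceback (most recent call last):
  File "<stdin>", line 2, in <module>
  File "h.py", line 29, in check
    im,X=cloud("top"); fit(im,X,n,box)
                       ~~~^^^^^^^^^^^^
  File "h.py", line 22, in fit
    zz=np.percentile(P[:,2],98); top=P[P[:,2]>zz-8]; ft=top[:,:2].mean(0)
    return _quantile_unchecked(
        a, q, axis, out, overwrite_input, method, keepdims, weights)
    return _ureduce(a,
                    func=_quantile_ureduce_func,
    ...<5 lines>...
                    overwrite_input=overwrite_input,
                    method=method)
    r = func(a, **kwargs)
    result = _quantile(arr,
                       quantiles=q,
    ...<2 lines>...
                       out=out,
                       weights=wgt)
    slices_having_nans = np.isnan(arr[-1, ...])
                                  ~~~^^^^^^^^^
IndexError: index -1 is out of bounds for axis 0 with size 0
```

```bash
python3 -m pendant '[[[0,0,0,-5,-1],[0,0,0,-8.5,-1],[0,0,0,-8.5,-1],[0,0,0,-8.5,-1],[0,0,0,-8.5,-1],[0,0,0,-8.5,-1],[0,0,0,-8.5,-1],[0,0,0,-8.5,-1],[0,0,0,-8.5,-1],[0,0,0,-8.5,-1]]]'
python3 -m pendant '[[[0,0,0,-8.5,-1],[0,0,0,-8.5,-1],[0,0,0,-8.5,-1],[0,0,0,-8.5,-1],[0,0,0,-8.5,-1],[0,0,0,-8.5,-1],[0,0,0,-8.5,-1],[0,0,0,-2.2,-1],[0,0,0,0,-1]]]'
python3 -m pendant '[[[-5,4,0,0,-1],[-15,11,0,0,-1],[-20,14,0,0,-1],[-22,16,0,0,-1],[-22,16,0,0,-1],[-20,15,0,0,-1],[-12,9,0,0,-1],[-6,4,0,0,-1],[-3,2,0,0,-1],[0,0,0,0,-1]]]'
python3 go.py 593.8 257.2 175 95.9
python3 - <<'E'
from h import *
a,X=cloud("scene"); b=(520,700,130,330)
A=cv2.resize(a["frame"][150:270,230:390],(800,600),interpolation=cv2.INTER_CUBIC); cv2.imwrite("pics/r1.png",A[:,:,::-1])
m=mask(a,"small")&(X[...,0]>b[0])&(X[...,0]<b[1])&(X[...,1]>b[2])&(X[...,1]<b[3]); P=X[m]; print(len(P),np.percentile(P,[1,50,99],axis=0).round(1))
E
```

```text
t: 24.65
tool_pos: [478.3, 152.6, 203.0]
tool_rot: [-1.464, -2.778, 0.002]
contact_force: [0.4, 0.0, -2.0]
grip_width: 9.0
t: 25.78
tool_pos: [478.6, 152.6, 203.5]
tool_rot: [0.156, -3.137, -0.0]
contact_force: [0.3, -0.3, -1.3]
grip_width: 9.2
t: 27.02
tool_pos: [593.7, 255.8, 204.0]
tool_rot: [0.16, -3.137, 0.0]
contact_force: [0.3, -0.4, -1.1]
grip_width: 9.0
t 27.02 pos [593.7 255.8 204. ] yaw 95.8 q7 1.05 F [ 0.3 -0.4 -1.1] w 9.0
turn -0.1 then shift [-0.2  1.4 29. ]
479 [[565.4 182.1 146.1]
 [585.6 248.6 159.8]
 [620.5 260.8 217.7]]
```

View pics/r1.png

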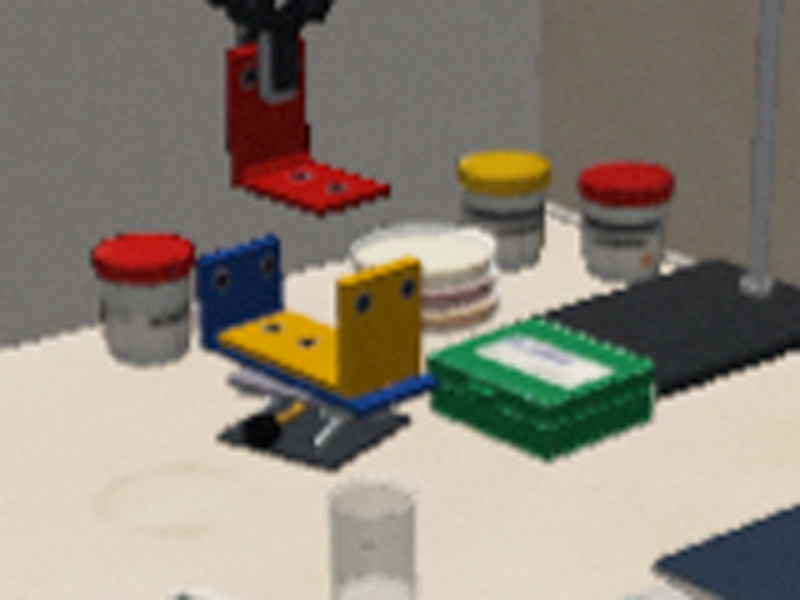

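Red hangs level above the pile. The gap to yellow's flange is about 10 mm and the fingers will stay above blue's flange. Lower it.

```bash
python3 -m pendant '[[[0,1.4,10,0,-1],[0,0,18,0,-1],[0,0,20,0,-1],[0,0,18,0,-1],[0,0,10,0,-1],[0,0,5,0,-1],[0,0,2,0,-1],[0,0,0,0,-1]]]'
python3 go.py 593.8 257.2 113.9 95.9
python3 -m pendant '[[[0,0,2,0,-1],[0,0,1.5,0,-1],[0,0,0,0,-1]]]'
```

```text
t: 28.08
tool_pos: [593.8, 257.4, 121.3]
tool_rot: [-0.16, 3.137, 0.0]
contact_force: [0.2, -0.1, -1.3]
grip_width: 9.1
t 28.07 pos [593.8 257.4 121.3] yaw 95.8 q7 1.02 F [ 0.2 -0.1 -1.3] w 9.1
turn -0.1 then shift [ 0.  -0.2  7.4]
t: 28.45
tool_pos: [593.7, 257.3, 117.4]
tool_rot: [0.16, -3.137, 0.0]
contact_force: [0.5, 1.2, -0.5]
grip_width: 8.9
```

```bash
python3 -m pendant '[[[0,0,1.5,0,-1],[0,0,0,0,-1]]]'
python3 -m pendant '[[[0,0,1,0,-1],[0,0,0,0,-1]]]'
python3 -m pendant '[[[0,0,0.8,0,-1],[0,0,0,0,-1]]]'
```

```text
t: 28.7
tool_pos: [593.6, 257.3, 115.9]
tool_rot: [0.16, -3.137, 0.0]
contact_force: [0.8, 0.2, -1.1]
grip_width: 9.1
t: 28.95
tool_pos: [593.7, 257.3, 114.9]
tool_rot: [0.16, -3.137, 0.0]
contact_force: [0.6, 0.7, -1.4]
grip_width: 9.1
t: 29.2
tool_pos: [593.7, 257.3, 114.1]
tool_rot: [0.16, -3.137, 0.0]
contact_force: [0.1, 0.5, -1.2]
grip_width: 9.2
```

```bash
python3 -m pendant '[[[0,0,0.6,0,-1],[0,0,0,0,-1]]]'
python3 -m pendant '[[[0,0,0.4,0,-1],[0,0,0,0,-1]]]'
```

```text
t: 29.45
tool_pos: [593.8, 257.3, 114.0]
tool_rot: [-0.16, 3.137, -0.0]
contact_force: [-2.2, -0.4, 4.3]
grip_width: 8.9
t: 29.7
tool_pos: [593.8, 257.4, 113.9]
tool_rot: [-0.16, 3.137, 0.0]
contact_force: [-3.2, -1.5, 11.8]
grip_width: 8.7
```

```bash
python3 -m pendant '[[[0,0,-0.5,0,-1],[0,0,0,0,-0.6],[0,0,0,0,-0.4],[0,0,0,0,-0.3],[0,0,0,0,-0.3],[0,0,0,0,-0.3]]]'
python3 -m pendant '[[[0,0,-10,0,-0.3],[0,0,-25,0,-0.3],[0,0,-35,0,-0.3],[0,0,-40,0,-0.3],[0,0,-20,0,-0.3],[0,0,0,0,-0.3]]]'
python3 -m pendant '[[[20,0,0,0,-0.3],[40,0,0,0,-0.3],[50,0,0,0,-0.3],[40,0,0,0,-0.3],[20,0,0,0,-0.3],[0,0,0,0,-0.3],[0,0,0,0,-0.3]]]'
python3 - <<'E'
from h import *
a,Xs=cloud("scene"); im,X=cloud("top"); print(manip.observe()["contact_force"])
s=cv2.resize(a["frame"][165:285,230:390],(480,360),interpolation=cv2.INTER_CUBIC); t=cv2.resize(im["frame"][160:300,150:310],(320,280),interpolation=cv2.INTER_CUBIC)
C=np.zeros((360,800,3),np.uint8); C[:,:480]=s; C[:280,480:]=t; cv2.imwrite("pics/end.png",C[:,:,::-1])
b=(500,700,120,330)
for n,Z in(("large",47),("medium",54),("small",61)):
  for nm,I,Y in(("scene",a,Xs),("top",im,X)):
    m=mask(I,n)&(Y[...,0]>b[0])&(Y[...,0]<b[1])&(Y[...,1]>b[2])&(Y[...,1]<b[3]); P=Y[m]
    if len(P)<30: print(n,nm,len(P)); continue
    r=cv2.minAreaRect(P[P[:,2]>Z-9][:,:2].astype(np.float32)); Q=P[abs(P[:,2]-Z)<4]
    print(n,nm,len(P),"rect",np.round(r[0],1),np.round(r[1],1),round(r[2],1),"base z",np.round(np.median(Q[:,2]),1),"ztop",np.percentile(P[:,2],99).round(1))
E
```

```text
t: 30.45
tool_pos: [593.7, 257.3, 113.7]
tool_rot: [0.16, -3.137, 0.0]
contact_force: [-0.3, -0.2, -0.2]
grip_width: 29.7
t: 31.2
tool_pos: [594.1, 257.5, 245.6]
tool_rot: [-0.16, 3.135, 0.002]
contact_force: [0.4, 0.2, -0.1]
grip_width: 29.8
t: 32.08
tool_pos: [425.0, 240.0, 243.5]
tool_rot: [0.16, -3.137, 0.0]
contact_force: [0.3, 0.5, -0.1]
grip_width: 30.1
[ 0.36195051 -0.03745203 -0.42792425]
large scene 172 rect [580.4 217.4] [ 53.1 145.9] 20.2 base z 45.2 ztop 94.4
large top 292 rect [596.8 222.6] [ 54.7 135.8] 5.9 base z 47.5 ztop 98.3
medium scene 438 rect [596.  217.2] [ 58.  117.2] 5.9 base z 53.3 ztop 113.4
medium top 309 rect [597.6 217.9] [ 54.8 111.6] 5.5 base z 53.7 ztop 116.8
small scene 487 rect [592.6 223.7] [55.7 77.1] 3.7 base z 60.0 ztop 128.2
small top 845 rect [594.  230.3] [49.5 88.1] 5.5 base z 60.7 ztop 130.8
```

View pics/end.png

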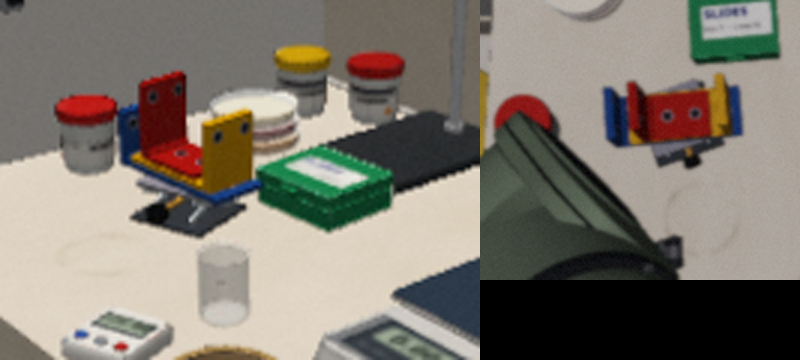

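The pile stands in order, level, with the flanges alternating. Blue, yellow and red are at about (128,130), (230,150) and (160,110) in the left crop, and the gripper is clear. Handing in.

```bash
python3 -c "
from cell import manip; print(manip.close_job())"
```

```text
the job is handed in; nothing more can be done
None
```

The three brackets are piled on the jack platform and the job is handed in: blue at the bottom (yaw about 96°), yellow on it turned the opposite way, and red on top turned back again. Each was pinched by its flange and lowered slowly until the wrist force showed light contact, then released. The hand-in came at about 32 s and reports no verdict.

| Check at the end (top camera) | Blue | Yellow | Red |
|---|---|---|---|
| Base centre from the jack centre at (597, 224) | within about 2 mm | about 6 mm, of which 4 mm was deliberate clearance | about 7 mm, but that fit is unreliable (below) |
| Top of base, measured / expected (mm) | 47.5 / 47 | 53.7 / 54 | 60.7 / 61 |

- **Alignment:** the yaws agree within about 0.5°, and the picture shows the flanges at alternate ends.
- **Gripper:** it was empty and clear, with the wrist force at about zero.
- **Bystanders:** I touched none of them. The ones visible in the last picture look in place, but I did not measure their positions.

**Disagreements:**
- The top-camera fit for red was 88 mm long instead of 76 mm, probably because of stray depth points near its flange. The tool position at release puts red's centre at about (597, 224.5).
- The scene-camera fit for blue was about 18 mm off because the pile hides most of it; I did not use it.

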